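Take the charged battery pack off the sloping charger

TASK

The battery pack in the sloping charger is full: press its sprung side tab fully in while the pack is still seated, keep it pressed and draw the pack out along the slope, then stand the pack upright, base down, in the empty tray and let go. Set it down gently, do not let it drop, and leave the spare pack in the other tray and the tools lying about where they are.

Things in the scene. Friction and masses are not known exactly. Their poses are not given: they have to be found in the camera images.
- pack_mid (a point): Centre, half-way up, of the pack to be moved: grey block 40 (its x) x 50 (its y) x 95 mm (its z, base to top), 0.2 to 0.35 kg. At the start fully home in the charger: z leans 30 degrees towards the charger's front, lower 35 mm in the cradle. Sprung tab on its +y face; the -y face is flat. Pinched across y it is 62 mm wide with the tab out, 51 mm with it in; the pinch both presses and grips.
- tab (a joint): How far the tab is pressed into the pack, in m: 0 out, 0.011 fully in; it slides along the pack's -y. Spring: about 2 N to start, 10 N fully in; it springs back when let go. From 0.010 its catch surely clears the cradle's lip and the pack can be drawn out; at less it may hook.
- tab_pad (a point): Middle of the outer face of the tab's ribbed pad, axes as the pack's. Pad 18 (x) by 28 mm (z), 12 mm proud of the pack's +y face when out, 1 mm when in. This point is 20.5 mm above pack_mid along the pack's z and 37 mm from it along y (tab out). The tab's catch, 10 mm proud on the same face, 17 to 24 mm above the pack's base, hooks below the cradle's lip.
- cradle: The charger's open socket, black, fixed on its base (130 x 100 mm, 80 mm high, screwed to the bench). Origin: middle of the socket's floor; z is the draw-out direction, leaning 30 degrees from vertical towards the charger's front; y as the pack's y. Inside 44 (x) x 56 mm (y), 35 mm deep along z, walls 5 mm; the +y wall has a window with a lip over the catch.
- tray: The empty tray that the pack goes into: open aluminium box, fixed, outside 74 (x) x 94 (y) x 30 mm high, walls and floor 5 mm. Origin: centre of its underside on the bench.
- spare_tray: The other tray, alike in every way but holding the spare pack; fixed.
- spare_mid (a point): Centre of the spare battery pack, alike to the other, standing in the other tray. Leave alone.
- oil_can: Grey oil bottle, 56 mm across, 130 mm high, loose; origin at the centre of its underside. Leave alone.
- wrench: Steel spanner lying on the bench. Leave alone.
- chuck_key: Steel T-shaped chuck key, about 100 x 90 x 14 mm, lying on the bench. Leave alone.
There are look-alikes about, which are no part of the job. What is meant by the part that bears cradle is not purple, and is the smaller of those in its own colour.

How it is judged:
By the outcome, as a careful person would: the job done as asked, in the order asked, and still so for the second after the job is handed in, with the robot touching nothing.
It also fails if it takes over 45 s, if anything falls off the work surface, if the arm or the gripper's body presses on something with over 40 N, if the wrist force passes 120 N, or if a joint passes its speed limit or range.

ROBOT

A 6-joint arm with a two-finger parallel gripper is mounted at the origin on the work surface. World frame = base frame: x ahead of the robot, y to its left, z up, the work surface at z = 0. Lengths are in m, angles in rad, forces in N, time in s.
With the tool pointing down it reaches from about 0.25 to 0.725 m from the base axis. Payload 4 kg.
Tool frame: the origin (TCP) lies on the centre line of the jaws, within the pads' length; the fingertips stand bot.tips_ahead ahead of it and the grasp point (between the pads) is the TCP (bot.tips_ahead is the distance from the TCP to the fingertips, in m); z points along the fingers, y is the line along which they close (so a half turn about z gives the same grasp; the last joint's range is limited). The gripper opens to 85 mm and grips with 20 to 120 N. Pads are 22 mm wide; open, the fingers measure 114 mm over their backs; the gripper's body (76 mm by 85 mm) begins 54 mm behind the grasp point. The pads swing forward as they close: fully open they stand 13 mm farther back than shut.
Start: joints at [-1.316, 0.241, 0.005, 1.335, 0, 1.571], TCP at [0.126, -0.484, 0.25] pointing down, gripper open.
Joint ranges: [-2.72, 2.72], [-1.05, 1.87], [-1.09, 1.28], [-1.99, 2.15], [-1.42, 1.44], [-3.14, 3.14]. Speed limits (rad/s): [2.79, 2.79, 3.14, 3.14, 3.14, 3.14].

INTERFACE

Orientations are given as a rotation vector (axis times angle).
In Python, from bench import bot, grip, kinematics, sensors, eyes gives the robot as it stands. Calls block until the motion is done:
- bot.move_ptp(position, orientation): joint-space move of the TCP to a pose.
- bot.move_linear(position, rot=None, max_speed=0.15, stop_force=None): straight line of the TCP; rot=None keeps the orientation; max_speed is the mean speed in m/s. With stop_force (N) it stops when the force on the tool has changed by that much, and returns True; else False.
- bot.movej(angles): joint-space move.
- grip(opening, squeeze=None): opening from 0.0 (shut) to 1.0 (fully open); squeeze is the grip in N (None keeps the last); returns when the fingers have stopped.
- bot.wait(seconds).
- kinematics.solve_ik(position, orientation): joint angles nearest the present ones, or None.
- sensors.get_obs(): the state.
- eyes.snapshot(name): name is "scene" or "top"; returns a dict with "color" (480x640x3 uint8, blue, green, red), "vfov" (degrees; the focal length in pixels is half the picture's height over the tangent of half this angle, whatever the lens; pixels are square), "cx", "cy" (the principal point, pixels), "eye" and "orientation" of the camera in the world. Camera axes: x right, y down, z forward; pixel columns grow to the right and rows downward; lengths in m; the calibration is good to about 2 mm. A picture is of the moment at which its call begins. There is no depth.
A pose or a line that the arm cannot do raises bot.Unreachable and nothing moves.
- bot.finish_job(): hands the job in; it is judged then, once.
The state is a dict: "t": time; "joint_positions": joint angles; "dq": joint speeds; "joint_efforts": joint torques, N m; "eef_pos": TCP position; "eef_rot": TCP orientation; "contact_force": force on the tool from outside, world axes, zero at the start; "moment": the same for the moment, N m; "grip_width": opening from 0.0 (shut) to 1.0 (fully open); "grip_force": force on a finger pad.
Only numpy, scipy, OpenCV 4.12 (cv2) and the standard library are available. Lean on these libraries where they do the work, as an engineer would, in place of code of your own. Each camera call takes 0.05 s, during which the arm holds its last target. There are 200 camera calls.

## Working session

There is one attempt and no reset: what is moved stays moved. The work goes in short steps, each a Python script; the robot and the scene stay as the last script left them, time stands still between calls to the robot, and variables do not carry over. Pictures are saved under pics/ and viewed, at most 10 in all, crops included, and the job is handed in when it is done.

```bash
mkdir -p pics; ls; python3 - <<'E'
from bench import bot, grip, kinematics, sensors, eyes
import cv2
for n in("scene","top"):
    s=eyes.snapshot(n); cv2.imwrite(f"pics/{n}0.png",s["color"])
    print(n,{k:v for k,v in s.items() if k!="color"})
print(sensors.get_obs(),bot.tips_ahead)
E
```

```text
pics
scene {'vfov': 48.668594479847286, 'cx': 325.1178936964122, 'cy': 233.58020062724435, 'eye': array([1.18311713, 0.34067082, 0.92870333]), 'orientation': array([-1.43870049, -2.20418076,  0.83976739])}
top {'vfov': 50.95549642785821, 'cx': 322.6729726324521, 'cy': 245.38148153931485, 'eye': array([0.46856381, 0.01053744, 0.96508373]), 'orientation': array([-2.19905447,  2.18796907, -0.03989891])}
{'t': 0.1, 'joint_positions': array([-1.31597610e+00,  2.41317737e-01,  3.84758733e-03,  1.33515800e+00,
       -9.59996156e-06,  1.57080702e+00]), 'dq': array([ 0.00037864, -0.00104258,  0.00215171, -0.00110247,  0.00093339,
       -0.00014732]), 'joint_efforts': array([ 5.19601599e-04, -3.73137760e+01,  2.53010023e+01,  1.08660845e-02,
        4.36176629e-05,  9.12752881e-06]), 'eef_pos': array([ 0.12590219, -0.48335249,  0.24950752]), 'eef_rot': array([-3.11432894e+00, -3.98941242e-01,  3.80374186e-04]), 'contact_force': array([-0.04894502,  0.43839703, -0.30608157]), 'moment': array([-0.02060977, -0.02837597,  0.04918995]), 'grip_force': 0.0, 'grip_width': 1.0009835746348708} 0.019
```

View pics/scene0.png

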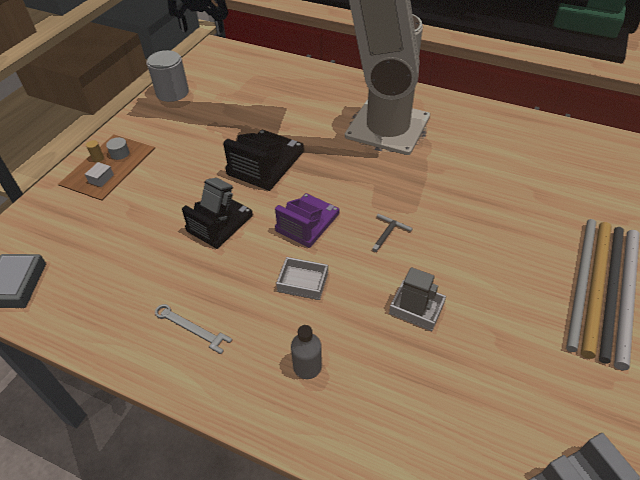

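View pics/top0.png

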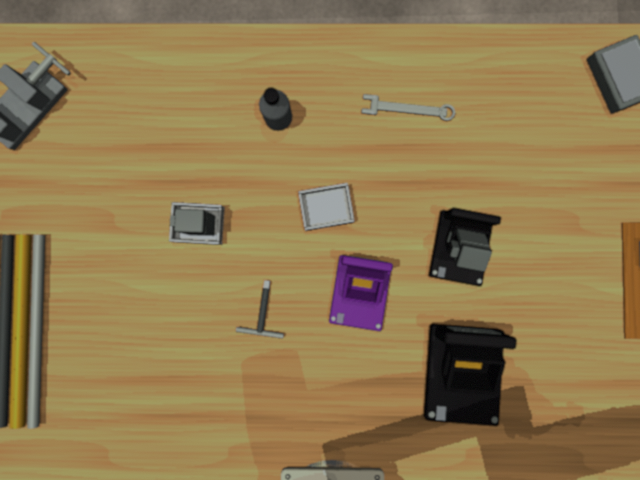

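Three chargers appear. In the top view they are purple at (360,292), large black at (465,373) and small black at (460,247). The small black one fits, since it is not purple and is the smaller of the black pair, and it is the one holding a pack. The empty tray is at (327,206) and the spare tray at (197,223). I'll confirm with an enlarged crop.

```bash
python3 - <<'E'
import cv2,numpy as np
t=cv2.imread("pics/top0.png")[195:295,415:515]; s=cv2.imread("pics/scene0.png")[165:255,170:260]
g=lambda im:cv2.convertScaleAbs(cv2.resize(im,(400,400),interpolation=cv2.INTER_CUBIC),alpha=1.7,beta=15)
cv2.imwrite("pics/crop.png",np.hstack([g(t),g(s)]))
E
```

```text
(no output)
```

View pics/crop.png

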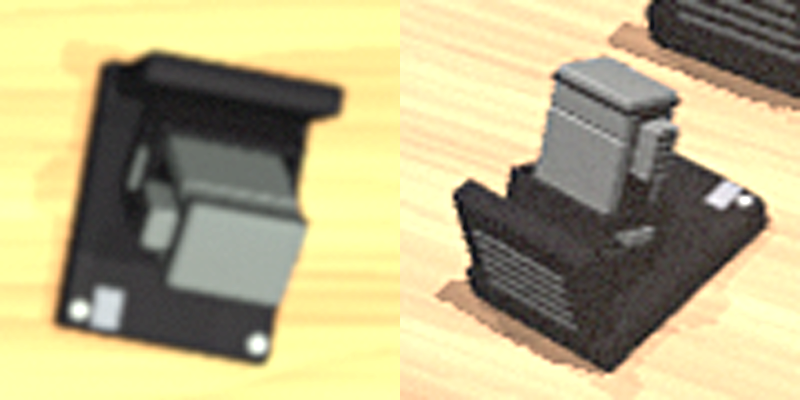

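The crop confirms it: a small black charger with a grey pack that leans towards the robot (world −x), with the tab on the world +y side (left in the top view, right in the scene view). Next come the pack's corner pixels and the tray outlines.

```bash
python3 - <<'E'
import cv2,numpy as np
T=cv2.imread("pics/top0.png");S=cv2.imread("pics/scene0.png")
t=T[225:275,445:495]; s=S[172:222,190:240]
g=lambda im:cv2.convertScaleAbs(cv2.resize(im,(400,400),interpolation=cv2.INTER_CUBIC),alpha=1.9,beta=10)
o=np.hstack([g(t),g(s)])
cv2.imwrite("pics/crop2.png",o)
for n,I in(("top",T),("scene",S)):
    h=cv2.cvtColor(I,cv2.COLOR_BGR2HSV)
    m=((h[...,1]<60)&(h[...,2]>60)).astype(np.uint8)*255
    for c in cv2.findContours(m,cv2.RETR_EXTERNAL,cv2.CHAIN_APPROX_NONE)[0]:
        r=cv2.minAreaRect(c)
        if 300<cv2.contourArea(c)<4000: print(n,cv2.contourArea(c),r,cv2.boxPoints(r).round(1).tolist())
E
```

```text
top 1181.5 ((332.0, 469.5), (19.0, 102.0), 90.0) [[281.0, 460.0], [383.0, 460.0], [383.0, 479.0], [281.0, 479.0]]
top 350.5 ((254.5514373779297, 313.41259765625), (59.44217300415039, 44.24103927612305), 75.46554565429688) [[225.6999969482422, 290.20001220703125], [268.5, 279.1000061035156], [283.3999938964844, 336.6000061035156], [240.60000610351562, 347.70001220703125]]
top 578.0 ((473.673095703125, 258.1346130371094), (30.79022979736328, 21.572771072387695), 11.309932708740234) [[456.5, 265.70001220703125], [460.70001220703125, 244.5], [490.8999938964844, 250.60000610351562], [486.70001220703125, 271.70001220703125]]
top 1859.0 ((34.986610412597656, 331.4712219238281), (11.279540061950684, 193.31973266601562), 1.6272834539413452) [[26.600000381469727, 427.8999938964844], [32.099998474121094, 234.6999969482422], [43.400001525878906, 235.0], [37.900001525878906, 428.29998779296875]]
top 661.0 ((1.4517204761505127, 330.4483947753906), (5.93004035949707, 191.09388732910156), 1.9091525077819824) [[-4.699999809265137, 425.79998779296875], [1.7000000476837158, 234.89999389648438], [7.5999
[... 4336 characters left out ...]
615112305, 19.63544273376465), 73.3007583618164) [[104.69999694824219, 140.5], [123.5, 134.89999389648438], [129.6999969482422, 155.6999969482422], [110.9000015258789, 161.3000030517578]]
scene 328.0 ((7.4615349769592285, 85.69229888916016), (15.531603813171387, 28.289709091186523), 56.30992889404297) [[-8.600000381469727, 87.0999984741211], [14.899999618530273, 71.4000015258789], [23.5, 84.30000305175781], [-0.0, 100.0]]
scene 1557.0 ((166.7048797607422, 75.45609283447266), (51.893375396728516, 35.68979263305664), 77.90524291992188) [[143.8000030517578, 53.79999923706055], [178.6999969482422, 46.29999923706055], [189.60000610351562, 97.0999984741211], [154.6999969482422, 104.5999984741211]]
```

View pics/crop2.png

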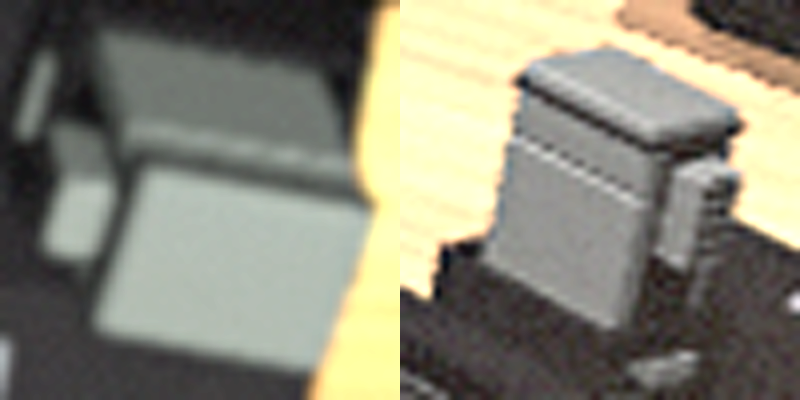

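Corner pixels come from this crop. In the top view (offset 445,225, 8x) the top face is A(140,165), B(370,205), C(318,368), D(92,328). In the scene view (offset 190,172) it is A(250,138), B(118,78), C(208,48), D(342,125). Next I'll fit the pose and check reach.

```bash
cat > h.py <<'E'
import numpy as np, cv2
from scipy.spatial.transform import Rotation as R
from scipy.optimize import least_squares
class Cam:
    def __init__(s,v,cx,cy,eye,o):
        s.f=240/np.tan(np.radians(v)/2);s.c=np.array([cx,cy]);s.eye=np.array(eye);s.R=R.from_rotvec(o).as_matrix()
    def proj(s,P):
        q=(np.atleast_2d(P)-s.eye)@s.R; return q[:,:2]/q[:,2:]*s.f+s.c
    def plane(s,uv,z):
        d=np.c_[(np.atleast_2d(uv)-s.c)/s.f,np.ones(len(np.atleast_2d(uv)))]@s.R.T
        return s.eye+d*((z-s.eye[2])/d[:,2:])
scene=Cam(48.668594479847286,325.1178936964122,233.58020062724435,[1.18311713,0.34067082,0.92870333],[-1.43870049,-2.20418076,0.83976739])
top=Cam(50.95549642785821,322.6729726324521,245.38148153931485,[0.46856381,0.01053744,0.96508373],[-2.19905447,2.18796907,-0.03989891])
def packR(yaw,tilt=30): # columns = pack axes; z leans to -x
    return (R.from_euler('z',yaw)*R.from_euler('y',-tilt,degrees=True)).as_matrix()
def tool(Rp): # tool z=-pack z, tool y=-pack y, tool x=pack x
    return R.from_matrix(Rp@np.diag([1,-1,-1.])).as_rotvec()
E
python3 - <<'E'
from h import *
from bench import kinematics,sensors
A=np.array([[140,165],[370,205],[318,368],[92,328]])+.5
B=np.array([[250,138],[118,78],[208,48],[342,125]])+.5
ut=A/8-.5+[445,225]; us=B/8-.5+[190,172]
C=np.array([[20,25,47.5],[20,-25,47.5],[-20,-25,47.5],[-20,25,47.5]])/1e3
def res(p):
    P=p[:3]+C@packR(p[3]).T
    return np.r_[top.proj(P)-ut,scene.proj(P)-us].ravel()
s=least_squares(res,[.5,-.25,.1,0]);p=s.x
print("pack",p[:3].round(4),"yaw",np.degrees(p[3]),s.fun.round(1))
b=top.plane(np.array([[78,310],[257,345]])/4-.375+[415,195],.03)
d=b[0]-b[1];print("bolt yaw",np.degrees(np.arctan2(-d[0],d[1])))
tq=top.plane([[297.8,190.5],[347.7,182.2],[354.3,221.9],[304.4,230.3]],.03)
print("tray",tq.mean(0),[np.linalg.norm(tq[i]-tq[i-1]).round(4) for i in range(4)]);d=tq[0]-tq[1];print("yaw",np.degrees(np.arctan2(-d[0],d[1])))
sq=scene.plane([[274.3,290.7],[281.4,255.1],[328.7,264.5],[321.6,300.1]],.015);print("tray scene approx",sq.mean(0))
ty=np.arctan2(-d[0],d[1]);tc=tq.mean(0)
Rp=packR(p[3])
for k in(0,.13): print(kinematics.solve_ik(p[:3]+Rp@[0,.0005,.0205+k],tool(Rp)))
for z in(.073,.25): print(kinematics.solve_ik([*tc[:2],z],tool(packR(ty,0))))
E
```

```text
pack [ 0.5117 -0.241   0.07  ] yaw -9.43309306269086 [ 0.5 -0.4  1.3 -0.3  0.9 -0.3  0.1 -0.3  1.2  0.5  0.6 -0.4  1.1  1.
  1.2 -0.4]
bolt yaw -10.786378426879745
tray [0.58472686 0.01369069 0.03      ] [np.float64(0.0756), np.float64(0.0945), np.float64(0.0754), np.float64(0.0942)]
yaw 9.719053796023259
tray scene approx [0.58613091 0.0095209  0.015     ]
[-0.53779306  0.23947812 -0.64024741  0.19778346  0.1833021   2.81470945]
[-0.60348919 -0.04961267 -0.5968682   0.54194495  0.21408117  2.75550178]
[ 0.02340955  0.53601505 -0.03829883  0.99648244  0.          2.99537271]
[0.02340955 0.41202614 0.24594358 1.40471376 0.         2.99537271]
```

```bash
sed -i 's/np.diag(\[1,-1,-1.\])/np.diag([-1,1,-1.])/' h.py; cat >> h.py <<'E'
PM=np.array([.5117,-.241,.070]);YP=np.radians(-10);RP=packR(YP)
TC=np.array([.585,.0125]);YT=np.radians(9.7)
E
python3 - <<'E'
from h import *
from bench import bot,grip,kinematics,sensors,eyes
w=lambda k:PM+RP@[0,.0005,.0205+k]
bot.move_ptp(w(.13),tool(RP))
hit=bot.move_linear(w(0),max_speed=.1,stop_force=12)
o=sensors.get_obs();print(hit,o["t"],o["eef_pos"]-w(0),o["contact_force"],o["joint_positions"])
for n in("scene","top"): cv2.imwrite(f"pics/{n}1.png",eyes.snapshot(n)["color"])
a=cv2.imread("pics/top1.png")[185:310,400:525];b=cv2.imread("pics/scene1.png")[140:265,150:275]
cv2.imwrite("pics/c1.png",cv2.convertScaleAbs(np.hstack([cv2.resize(i,(400,400)) for i in(a,b)]),alpha=1.6,beta=10))
E
```

```text
False 3.25 [ 0.00016129 -0.00019251  0.00060061] [-0.15988808  0.25166323  0.15942287] [-0.53458979  0.23755474 -0.64174733  0.1950921   0.1770324  -0.3150561 ]
```

View pics/c1.png

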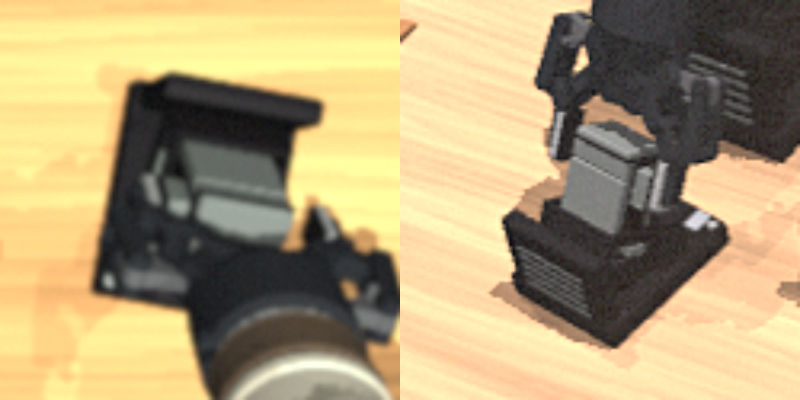

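The fingers straddle the pack with nothing touching. I'll check by projecting the expected points against the crop, then close.

```bash
python3 - <<'E'
from h import *
from bench import bot,grip,kinematics,sensors,eyes
P=lambda q:((scene.proj(PM+RP@(np.array(q)/1e3))-[150,140])*3.2+[400,0]).round().tolist()
for q in([0,-43,14.5],[0,-43,1.5],[0,43,14.5],[0,37,20.5],[0,0,47.5]):print(q,P(q))
grip(.45,60)
bot.wait(.3);o=sensors.get_obs()
print(o["t"],o["grip_width"]*85,o["grip_force"],o["contact_force"],o["moment"])
for n in("scene",): cv2.imwrite(f"pics/{n}2.png",eyes.snapshot(n)["color"])
b=cv2.imread("pics/scene2.png")[140:240,170:270]
cv2.imwrite("pics/c2.png",cv2.convertScaleAbs(cv2.resize(b,(600,600),interpolation=cv2.INTER_CUBIC),alpha=1.7,beta=10))
E
```

```text
[0, -43, 14.5] [[568.0, 160.0]]
[0, -43, 1.5] [[564.0, 177.0]]
[0, 43, 14.5] [[659.0, 207.0]]
[0, 37, 20.5] [[654.0, 196.0]]
[0, 0, 47.5] [[622.0, 140.0]]
4.075 49.10525795870706 61.52540098875761 [-4.49944516  1.40938409  7.47143438] [ 0.28875642  0.65863981 -0.01798724]
```

View pics/c2.png

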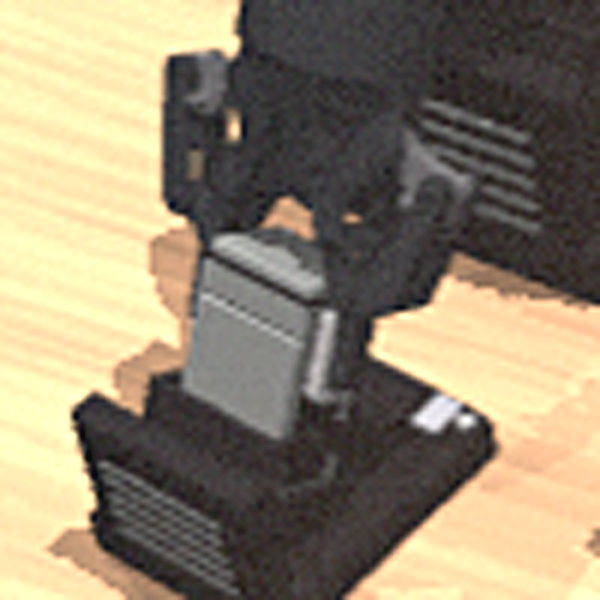

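The pinch shut to about 49 mm at 61 N, so the tab is fully in with the pack still seated. Now I'll draw it out along the slope.

```bash
python3 - <<'E'
from h import *
from bench import bot,grip,kinematics,sensors,eyes
p0=sensors.get_obs()["eef_pos"]
for k in(.012,.06,.11):
    hit=bot.move_linear(p0+RP[:,2]*k,max_speed=.05,stop_force=25)
    o=sensors.get_obs();print(hit,o["t"],(o["eef_pos"]-p0)@RP,o["grip_width"]*85,o["contact_force"])
    if hit: break
for n in("scene","top"): cv2.imwrite(f"pics/{n}3.png",eyes.snapshot(n)["color"])
a=cv2.imread("pics/top3.png")[185:310,400:525];b=cv2.imread("pics/scene3.png")[120:245,150:275]
cv2.imwrite("pics/c3.png",cv2.convertScaleAbs(np.hstack([cv2.resize(i,(400,400)) for i in(a,b)]),alpha=1.6,beta=10))
E
```

```text
False 4.5333 [-2.24841579e-05 -1.61805295e-04  1.22999197e-02] 49.116742802645575 [ 0.89831853 -0.32895177 -1.0363136 ]
False 5.6417 [-2.95267732e-04  7.82589369e-05  5.98082648e-02] 49.0839054610563 [-0.42481314  0.04870934 -1.63475738]
False 6.7917 [-2.77200510e-04  7.10831330e-05  1.09778181e-01] 48.86660732958232 [-0.79527424 -0.3652702  -3.37613334]
```

View pics/c3.png

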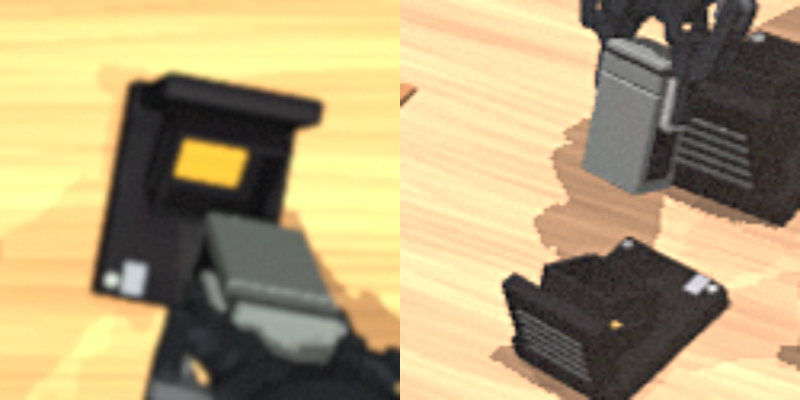

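The pack is out of the cradle and held. Next: lift, stand it upright over the tray, and lower until it touches.

```bash
python3 - <<'E'
from h import *
from bench import bot,grip,kinematics,sensors,eyes
p=sensors.get_obs()["eef_pos"]
bot.move_linear([p[0],p[1],.26],max_speed=.12)
r=tool(packR(YT,0))
bot.move_ptp([*TC,.26],r)
bot.move_linear([*TC,.10],max_speed=.08,stop_force=12)
bot.wait(.2)
hit=bot.move_linear([*TC,.062],max_speed=.012,stop_force=3)
o=sensors.get_obs();print(hit,o["t"],o["eef_pos"],o["grip_width"]*85,o["contact_force"],o["moment"])
for n in("scene","top"): cv2.imwrite(f"pics/{n}4.png",eyes.snapshot(n)["color"])
a=cv2.imread("pics/top4.png")[150:275,265:390];b=cv2.imread("pics/scene4.png")[200:325,240:365]
cv2.imwrite("pics/c4.png",cv2.convertScaleAbs(np.hstack([cv2.resize(i,(400,400)) for i in(a,b)]),alpha=1.4,beta=10))
E
```

```text
True 13.375 [0.58502397 0.01248584 0.06878074] 48.80269803886321 [0.0214386  0.47361394 5.17711998] [0.1162517  0.00151181 0.04655074]
```

View pics/c4.png

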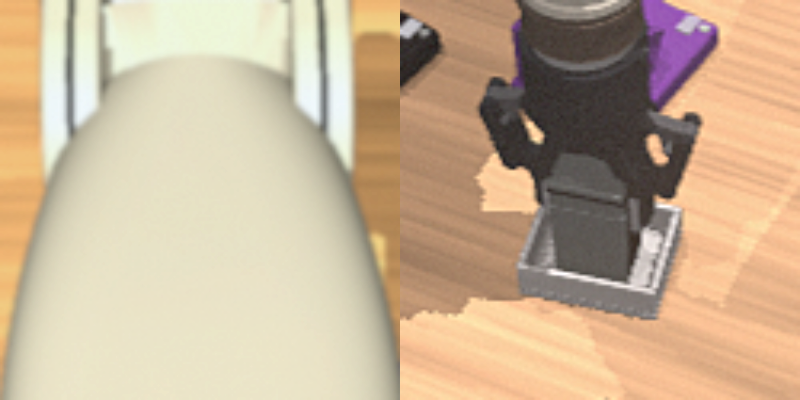

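The pack stands inside the tray with its base on the floor (TCP 69 mm), square to the walls. Next I'll release it gradually, moving the TCP along with the springing tab.

```bash
python3 - <<'E'
from h import *
from bench import bot,grip,kinematics,sensors,eyes
y=packR(YT,0)[:,1]; p=sensors.get_obs()["eef_pos"]; w0=sensors.get_obs()["grip_width"]
for i in range(1,9):
    grip(w0+.02*i,20)
    if i>1: bot.move_linear(p+y*.00085*(i-1),max_speed=.02)
    o=sensors.get_obs();print(round(o["t"],2),round(o["grip_width"]*85,1),round(o["grip_force"],1),o["contact_force"].round(1))
grip(1.0)
q=sensors.get_obs()["eef_pos"]
bot.move_linear(q+[0,0,.19],max_speed=.08)
bot.movej([-1.316,0.241,0.005,1.335,0,1.571])
print(sensors.get_obs()["t"])
for n in("scene","top"): cv2.imwrite(f"pics/{n}5.png",eyes.snapshot(n)["color"])
a=cv2.imread("pics/top5.png")[80:380,140:540];b=cv2.imread("pics/scene5.png")[120:420,130:530]
cv2.imwrite("pics/c5.png",np.hstack([a,b]))
E
```

```text
13.69 51.3 9.6 [ 1.1 -0.7  6.2]
14.18 52.6 8.1 [ 0.3 -0.1 -0.2]
14.64 54.6 7.0 [-0.4  0.6 -2.9]
15.11 56.0 5.8 [-0.2  0.5 -1.8]
15.57 57.7 4.4 [-0.2 -0.1 -2.3]
16.04 59.2 2.8 [ 0.4  0.3 -2.5]
16.51 61.4 1.9 [ 0.2  0.1 -1.7]
16.98 62.9 0.5 [ 0.9 -0.3  1.4]
22.275
```

View pics/c5.png

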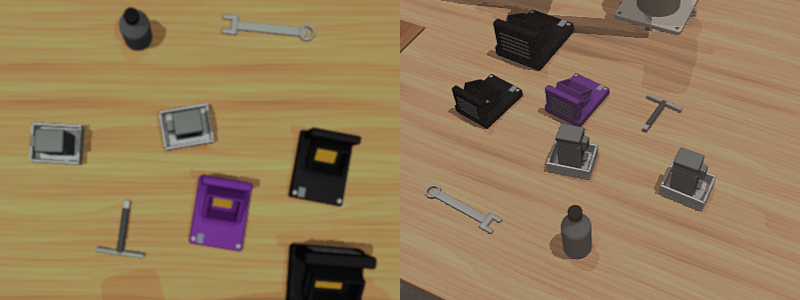

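The pack stands upright in the tray with the tab sprung out. The charger is empty, and the spare pack and tools look untouched.

```bash
python3 -c "
from bench import bot
print(bot.finish_job())"
```

```text
the job is handed in; nothing more can be done
None
```

I drew the pack from the small black charger with its tab pressed fully in, stood it upright in the empty tray and handed the job in at about 22 s; force readings during release suggest the opening pads may have lifted it a millimetre or two before it settled.

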